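Switch off the incubator station that was left on

ROBOT

A 6-joint arm with a two-finger parallel gripper is mounted at the origin on the work surface. World frame = base frame: x ahead of the robot, y to its left, z up, the work surface at z = 0. Lengths are in m, angles in rad, forces in N, time in s.
With the tool pointing down it reaches from about 0.275 to 0.775 m from the base axis. Payload 14.6 kg.
Tool frame: the origin (TCP) lies on the centre line of the jaws, within the pads' length; the fingertips stand 22 mm ahead of it and the grasp point (between the pads) lies 3 mm ahead of it; z points along the fingers, y is the direction in which the jaws open and shut (so a half turn about z gives the same grasp; the last joint's range is limited). The gripper opens to 85 mm and grips with 20 to 120 N. Pads are 22 mm wide; open, the fingers measure 114 mm over their backs; the gripper's body (76 mm by 85 mm) begins 54 mm behind the grasp point. The pads swing forward as they close: fully open they stand 13 mm farther back than shut.
Start: joints at [-1.335, 0.263, -0.048, 1.259, 0, 1.415], TCP at [0.2, -0.485, 0.253] pointing down, gripper open.
Joint ranges: [-2.65, 2.65], [-0.89, 1.7], [-1.18, 1.37], [-2.13, 2.11], [-1.35, 1.29], [-3.14, 3.14]. Speed limits (rad/s): [1.89, 1.89, 2.57, 2.79, 3.14, 3.14].

INTERFACE

Orientations are given as a unit quaternion [x, y, z, w].
In Python, from rig import * gives the robot as it stands. The module is installed in compiled form; this text tells all that it offers. Calls block until the motion is done:
- move_to(position, orientation): joint-space move of the TCP to a pose.
- move_straight(position, orientation=None, feed=0.15): straight line of the TCP; orientation=None keeps the orientation; feed is the mean speed in m/s.
- goto_joints(angles): joint-space move.
- release() and grab(force=None): open the fingers fully, or close them until they stop; force is the grip in N (None keeps the last).
- wait(seconds).
- ik(position, orientation): joint angles nearest the present ones, or None.
- get_image(name): name is "side" or "top" or "wrist"; returns (picture, depth): 384x512x3 uint8, red, green, blue; 384x512 float32, m along the optical axis (not along the pixel's ray), 0 where there is no reading.
- get_calibration(name): a dict with "fovy" (degrees; the focal length in pixels is half the picture's height over the tangent of half this angle, whatever the lens; pixels are square), "cx", "cy" (the principal point, pixels), "extrinsics" (4x4, takes a point from camera to world coordinates); the wrist camera has in their place "mount" (4x4, takes a point from camera to tool coordinates, whose origin is the TCP and whose axes are the flange's). Camera axes: x right, y up, looking along -z (the intrinsics and any distortion apply to the point x, -y, -z); pixel columns grow to the right and rows downward; lengths in m; the calibration is good to about 2 mm. A picture is of the moment at which its call begins: read the wrist's pose just before it. get_calibration takes no time and is no camera call.
A pose or a line that the arm cannot do raises Unreachable and nothing moves.
- finish_job(): hands the job in, once; it reports no verdict.
Readings, each from a call of its own:
- read_time_s(): time.
- read_joints(): joint angles.
- read_joint_vel(): joint speeds.
- read_joint_torque(): joint torques, N m.
- read_ee_pos(): TCP position.
- read_ee_rot(): TCP orientation.
- read_contact_force(): force on the tool from outside, world axes, zero at the start.
- read_ft_torque(): the same for the moment, N m.
- read_width(): finger opening in m.
Only numpy, scipy, OpenCV 4.12 (cv2) and the standard library are available. Lean on these libraries where they do the work, as an engineer would, in place of code of your own. Each camera call takes 0.05 s, during which the arm holds its last target. There are 200 camera calls.

TASK

The incubator on the bench has a row of four identical push-on/push-off keys, one for each station, and one of them has been left latched down; light taps with the closed fingertips will tell you which, as it stands a few millimetres lower than the others and does not spring under a light touch. Press that key right in with the fingertips and let it go, so that it pops up and all four keys stand out alike. Do not push any of the other three half-way in, which would switch its station on, and leave the tubes, the rack and the cap driver where they stand.

Things in the scene. Friction and masses are not known exactly. Their poses are not given: they have to be found in the camera images.
- incubator: White benchtop tube incubator, 220 mm deep (x), 300 wide (y), fixed on the bench. Origin: centre of its underside; x points from its key side (towards the robot) to its back, y to its left, z up. Keys at x -78, y 87, 29, -29, -87 mm. From x = -43 mm backwards the case is 70 mm high, with four aluminium blocks behind (tops 74 mm up) whose tubes reach 112 mm.
- deck (a point): Centre of the black key deck, 52 mm deep and 250 wide, 55.5 mm above the bench; axes as the incubator's. The four keys stand through it, 58 mm apart, in low grey frames: white square caps, 28 by 28 mm, edges rounded by 2.5 mm, that slide straight down by 8 mm. Top above the bench: 68 mm when out, about 65 mm latched, 60 mm at the stop.
- key1_top (a point): Centre of the top face of the first key from the incubator's left (+y) end; it moves down with the key. Any of the four may be the latched one. A spring pushes a key up with 2.5 N when out and 0.8 N more per mm pushed in (8.9 N at the stop), with slight damping.
- key2_top (a point): Centre of the top face of the second key. A key that is out gives way from 2.5 N and springs back from a light tap; pushed in 4 mm (half-way) it switches its station on, and pushed right in it latches.
- key3_top (a point): Centre of the top face of the third key. The latched key stands about 3 mm in and gives way only above about 5 N. It comes free when pushed on to more than about 7.3 mm, close to the stop, and let go: it then rises all the way out. Pushed less far, it stays latched.
- key4_top (a point): Centre of the top face of the fourth key, nearest the incubator's right (-y) end. All four keys look the same and work the same; which one is latched changes from run to run.
- tube_a: Loose sample tube with a white bar-code collar, standing in a hole of the incubator's block behind the first key. 72 mm long, 12 mm across, collar 18 mm across; its collar rests on the block and the tube stands 38 mm above it. Origin: on the tube's axis at the collar's underside. Bystander.
- tube_b: Loose sample tube with a white bar-code collar, standing in a hole of the incubator's block behind the second key. 72 mm long, 12 mm across, collar 18 mm across; its collar rests on the block and the tube stands 38 mm above it. Origin: on the tube's axis at the collar's underside. Bystander.
- tube_c: Loose sample tube with a white bar-code collar, standing in a hole of the incubator's block behind the fourth key. 72 mm long, 12 mm across, collar 18 mm across; its collar rests on the block and the tube stands 38 mm above it. Origin: on the tube's axis at the collar's underside. Bystander.
- rack: Loose black rack, 94 by 73 by 42 mm, with white-collared sample tubes that reach 80 mm up, 0.55 kg, standing on the bench to one side of the incubator. Origin: centre of its underside. Bystander.
- cap_driver: Loose blue cap driver, a round hand tool 100 mm tall and 28 to 32 mm across, standing upright on the bench on the other side of the incubator. Origin: centre of its foot. Bystander.

How it is judged:
By the outcome, as a careful person would: the job done as asked, in the order asked, and still so for the second after the job is handed in, with the robot touching nothing.
It also fails if it takes over 45 s, if anything falls off the work surface, if the arm or the gripper's body presses on something with over 40 N, if the wrist force passes 120 N, or if a joint passes its speed limit or range.

## Working session

There is one attempt and no reset: what is moved stays moved. The work goes in short steps, each a Python script; the robot and the scene stay as the last script left them, time stands still between calls to the robot, and variables do not carry over. Pictures are saved under pics/ and viewed, about 8 in all and at most 12, crops included, and the job is handed in when it is done.

```bash
mkdir -p pics
python3 - <<'E'
from rig import *
import cv2,numpy as np
for n in("top","side"):
    c=get_calibration(n);print(n,c)
    p,d=get_image(n);np.savez(f"{n}.npz",p=p,d=d)
    cv2.imwrite(f"pics/{n}.png",p[:,:,::-1])
a=[cv2.imread(f"pics/{n}.png") for n in("top","side")]
cv2.imwrite("pics/both.png",cv2.resize(np.vstack(a),None,fx=.78,fy=.78))
print(read_time_s(),read_ee_rot(),read_contact_force())
E
```

```text
top {'fovy': 47.50971978159856, 'cx': 248.61174629773888, 'cy': 191.04910473898926, 'extrinsics': array([[-1.55017910e-02,  9.97232216e-01, -7.27159014e-02,
         5.19510621e-01],
       [-9.99879546e-01, -1.54049712e-02,  1.89216004e-03,
         3.46466820e-02],
       [ 7.66736578e-04,  7.27364744e-02,  9.97350900e-01,
         1.16107549e+00],
       [ 0.00000000e+00,  0.00000000e+00,  0.00000000e+00,
         1.00000000e+00]])}
side {'fovy': 57.40981677920308, 'cx': 254.30749368398392, 'cy': 193.6545555278741, 'extrinsics': array([[ 0.99823264,  0.0318148 , -0.05019383,  0.56971866],
       [-0.0594131 ,  0.51583184, -0.85462717, -0.77979188],
       [-0.00129822,  0.8560989 ,  0.51681039,  0.58324421],
       [ 0.        ,  0.        ,  0.        ,  1.        ]])}
0.1 [ 9.80968566e-01  1.94165999e-01 -1.36657953e-05 -4.86734099e-04] [-0.81826321 -0.29029089 -0.22526031]
```

View pics/top.png

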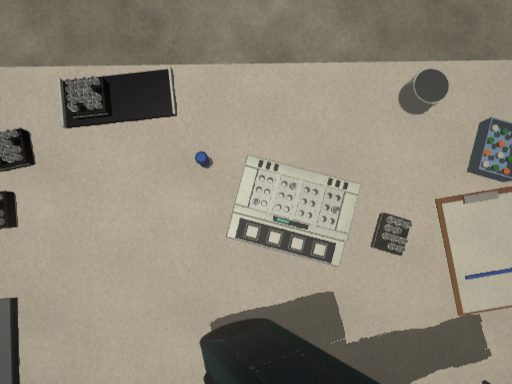

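View pics/side.png

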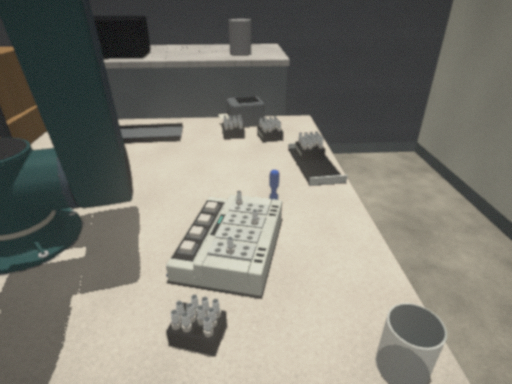

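The top view shows the incubator turned slightly, with keys 1–4 near (252,231), (274,237), (297,243) and (319,250). The cap driver is at (203,159) and the rack at (392,233). The side view agrees. Next I'll locate the keys from the top picture and then look with the wrist camera.

```bash
cat > h.py <<'E'
from rig import *
import cv2,numpy as np
from scipy.spatial.transform import Rotation as R
def ray(uv,c,T,z):
    f=192/np.tan(np.radians(c["fovy"])/2)
    d=T[:3,:3]@np.array([(uv[0]-c["cx"])/f,-(uv[1]-c["cy"])/f,-1]); o=T[:3,3]
    return o+d*(z-o[2])/d[2]
def caps(p,box,amin,amax,th=150):
    x0,y0,x1,y1=box
    g=p.min(2)[y0:y1,x0:x1]
    n,l,s,ce=cv2.connectedComponentsWithStats((g>th).astype(np.uint8))
    return [(ce[i]+[x0,y0],s[i,4],s[i,2:4]) for i in range(1,n) if amin<s[i,4]<amax and .6<s[i,2]/s[i,3]<1.6]
def down(yaw):  # tool down, tool y (jaw axis) at angle yaw from world y
    return (R.from_euler('z',yaw)*R.from_quat([1,0,0,0])).as_quat()
E
python3 - <<'E'
from h import *
p=np.load("top.npz")["p"];c=get_calibration("top");P=[]
for ce,a,s in caps(p,(238,220,335,262),50,250): 
    w=ray(ce,c,c["extrinsics"],.067);P.append(w);print(ce,a,s,w.round(4))
E
```

```text
[251.6122449  231.24489796] 98 [12 12] [0.4985 0.0266 0.067 ]
[274.04255319 237.11702128] 94 [12 11] [ 0.483  -0.0291  0.067 ]
[296.71578947 243.17894737] 95 [12 12] [ 0.4671 -0.0853  0.067 ]
[319.25263158 249.12631579] 95 [12 11] [ 0.4515 -0.1411  0.067 ]
```

Run:
```python
from h import *
c=get_calibration("wrist");print(c)
k1=np.array([.4985,.0266]);k4=np.array([.4515,-.1411]);v=k1-k4
yaw=np.arctan2(-v[0],v[1]); m=(k1+k4)/2; u=np.array([v[1],-v[0]])/np.hypot(*v)  # u: incubator +x
for a in (yaw,yaw+np.pi):
    q=down(a);j=ik([*m,.25],q);print(a,j)
q=min((down(yaw),down(yaw+np.pi)),key=lambda q:abs(ik([*m,.25],q)-read_joints()).max())
print(q)
move_to([*m,.25],q);print(read_time_s())
grab(40);print(read_time_s(),read_width(),read_contact_force())
pos,rot=read_ee_pos(),read_ee_rot()
p,d=get_image("wrist");np.savez("w.npz",p=p,d=d,pos=pos,rot=rot);cv2.imwrite("pics/w.png",p[:,:,::-1]);print(pos,rot,read_time_s())
```

```text
{'fovy': 63.229477352828425, 'cx': 252.42756183922899, 'cy': 197.6128185454293, 'mount': array([[-8.43454238e-04,  9.63349042e-01,  2.68249721e-01,
         6.82273253e-02],
       [ 9.99999463e-01,  9.74150656e-04, -3.54122702e-04,
        -1.52366304e-03],
       [-6.02459407e-04,  2.68249278e-01, -9.63349346e-01,
        -1.18360805e-01],
       [ 0.00000000e+00,  0.00000000e+00,  0.00000000e+00,
         1.00000000e+00]])}
-0.2732519851785602 [-0.29049236  0.18448774 -0.16356304  1.22274555  0.          3.12435228]
2.868340668411233 [-0.29049236  0.18448774 -0.16356304  1.22274555  0.         -0.01724037]
[0.13620133 0.99068118 0.         0.        ]
1.95
2.7167 3.2692780242978785e-05 [-0.33276079  0.17441453  0.50284773]
[ 0.47499606 -0.05723546  0.24998573] [ 1.36191856e-01  9.90682481e-01 -3.33285545e-07 -1.20977241e-05] 2.7667
```

View pics/w.png

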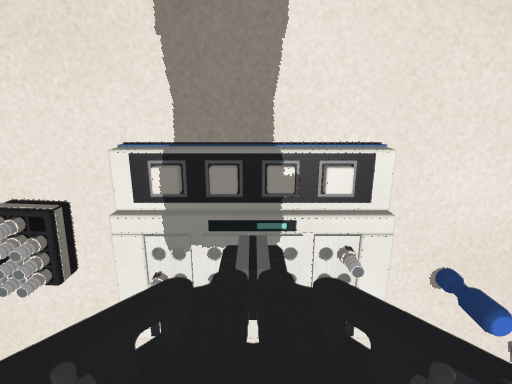

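The wrist view shows the keys at (167,180), (224,180), (281,180) and (339,180), which are keys 4, 3, 2 and 1. Two of them are in the arm's shadow. Next I'll turn these into positions and check the depth reading.

Run:
```python
from h import *
w=np.load("w.npz");c=get_calibration("wrist");T=np.eye(4);T[:3,:3]=R.from_quat(w["rot"]).as_matrix();T[:3,3]=w["pos"];T=T@c["mount"]
f=192/np.tan(np.radians(c["fovy"])/2)
for uv in[(339,180),(281.5,180),(224,180),(167,180)]:
    x,y=int(uv[0]),uv[1]; D=w["d"][y-9:y+10,x-9:x+10].astype(float); r,cc=np.mgrid[y-9:y+10,x-9:x+10]
    ok=D>0; C=np.stack([(cc-c["cx"])/f*D,-(r-c["cy"])/f*D,-D,np.ones_like(D)],-1)[ok]; W=C@T.T
    print(ray(uv,c,T,.067).round(4),"depth z",np.median(W[:,2]).round(4),W[:,2].std().round(4),W[:,2].mean().round(4))
```

```text
[0.496  0.0269 0.067 ] depth z 0.0659 0.0007 0.0659
[ 0.4806 -0.0277  0.067 ] depth z 0.0631 0.0007 0.0632
[ 0.4653 -0.0824  0.067 ] depth z 0.0658 0.0007 0.0658
[ 0.45   -0.1366  0.067 ] depth z 0.0658 0.0007 0.0658
```

Depth puts key 2 about 2.7 mm lower than the others. I'll confirm with light taps, to at most 1.5 mm in on a key that is out.

```bash
cat >> h.py <<'E'
K=np.array([[.497,.0267],[.4818,-.0284],[.4662,-.084],[.451,-.139]])
Q=[0.13620133,0.99068118,0,0]
def tip(k,z,feed): move_straight([*K[k],z+.022],Q,feed=feed)
E
python3 - <<'E'
from h import *
tip(0,.085,.15)
for k in (0,1,2,3):
    if k: tip(k,.078,.12)
    tip(k,.0715,.1); wait(.1); f0=read_contact_force()[2]; out=[]
    for z in (.0675,.0668):
        tip(k,z,.02); wait(.1); F=read_contact_force()[2]-f0; out.append((z,round(F,2),round(read_ee_pos()[2]-.022,4)))
        if F>1.5: break
    tip(k,.078,.06); print(k+1,out,read_time_s())
E
```

```text
1 [(0.0675, np.float64(1.88), np.float64(0.0677))] 5.1917
2 [(0.0675, np.float64(0.69), np.float64(0.0675)), (0.0668, np.float64(0.51), np.float64(0.0668))] 7.3
3 [(0.0675, np.float64(3.03), np.float64(0.0676))] 9.0583
4 [(0.0675, np.float64(2.69), np.float64(0.0676))] 10.8083
```

Keys 1, 3 and 4 meet the fingertip at about 67.6 mm. Key 2 isn't there at 66.8 mm, so it is the latched one. Next I'll press it home.

Run:
```python
from h import *
tip(1,.078,.12); wait(.1); f0=read_contact_force()[2]
tip(1,.0665,.08)
for z in (.0645,.0625,.061,.0603,.0598,.0593,.0588,.0583):
    tip(1,z,.02); wait(.1); F=read_contact_force()[2]-f0; a=read_ee_pos(); print(z,round(F,2),round(a[2]-.022,4))
    if F>14: break
wait(.2)
tip(1,.085,.04); print(read_time_s())
tip(1,.078,.12); wait(.1); f0=read_contact_force()[2]
tip(1,.0675,.02); wait(.15); print("tap",read_contact_force()[2]-f0,read_ee_pos()[2]-.022)
tip(1,.085,.05)
move_to([*((K[0]+K[3])/2),.25],Q)
pos,rot=read_ee_pos(),read_ee_rot()
p,d=get_image("wrist");cv2.imwrite("pics/w2.png",p[:,:,::-1])
c=get_calibration("wrist");T=np.eye(4);T[:3,:3]=R.from_quat(rot).as_matrix();T[:3,3]=pos;T=T@c["mount"];f=192/np.tan(np.radians(c["fovy"])/2)
for k,uv in enumerate([(339,180),(281,180),(224,180),(167,180)]):
    x,y=uv;D=d[y-9:y+10,x-9:x+10].astype(float);r,cc=np.mgrid[y-9:y+10,x-9:x+10]
    W=np.stack([(cc-c["cx"])/f*D,-(r-c["cy"])/f*D,-D,np.ones_like(D)],-1)@T.T; print(k+1,np.median(W[...,2]).round(4))
print(read_time_s())
```

```text
0.0645 5.09 0.0648
0.0625 6.12 0.0628
0.061 8.25 0.0613
0.0603 9.05 0.0607
0.0598 8.88 0.0602
0.0593 14.46 0.06
15.4
tap 3.5561599277149933 0.06757036264639663
1 0.0658
2 0.0659
3 0.0658
4 0.0658
17.7583
```

View pics/w2.png

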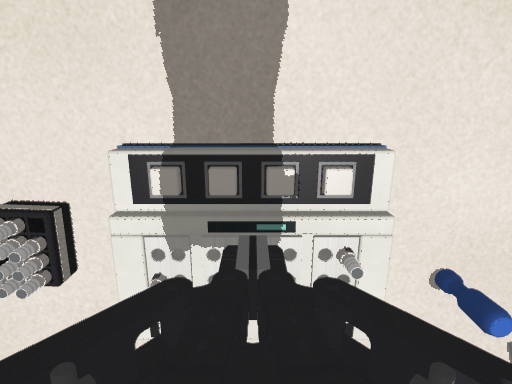

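The picture shows all four keys, at (167…339,180), standing alike. The rack at the left, the driver at (470,300) and the tubes are where they were, and the arm is clear.

```bash
python3 -c "
from rig import *
finish_job();print(read_time_s())"
```

```text
the job is handed in; nothing more can be done
the job is handed in; nothing more can be done
```

Key 2 was the latched one. I pressed it right in and let it go, and it popped up, so all four keys now stand out alike. I handed the job in at about 18 s on the robot's clock.

- **Finding it:** Wrist depth showed key 2 about 2.7 mm lower than the others. Light taps agreed: keys 1, 3 and 4 met the fingertip at about 67.6 mm, pressed in less than 0.5 mm, while key 2 gave no contact down to 66.8 mm.
- **Pressing it:** I pushed key 2 to its stop at 60.0 mm, with a peak of about 14.5 N, then lifted off.
- **Last checks:** A tap on key 2 met it at 67.6 mm with 3.6 N, so it is out. Depth then read 65.8–65.9 mm for all four keys, alike but about 2 mm below the nominal 68 mm. The taps and the given heights point to a camera offset.
- **Bystanders:** The tubes visible in the last wrist picture, the rack and the cap driver look unmoved. I judged that by eye from the picture and did not measure it.

No check failed. The top and wrist cameras disagreed on key positions by up to 4.5 mm, so I used values in between.

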